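Show the spare divider from the lidded box

TASK

A customer wants to see the spare long divider kept in the lidded wooden box. Swing the box's lid up until it stands upright and leave it open, draw out the longer of the two dividers inside, and hold it up, upright as it stood, over the middle of the dark display tray, about 20 cm above the table and running along the tray's long side. Finish there, still holding it in the gripper clear of everything; leave the short divider in the box and the bowl, cup and plates where they stand.

Things in the scene. Friction and masses are not known exactly. Their poses are not given: they have to be found in the camera images.
- box: Fixed wooden box, outside 220 (x) x 200 (y) x 90 high, walls and floor 10 thick, closed by a hinged lid. Origin: centre of its underside, on the table; z up, x points from the knob side to the hinge side. It stands on the left or the right of the table's middle, turned up to 0.4 rad. On its floor two grooves run along y at x = -50 and x = +10 mm, each 13 wide between ribs 8 wide and 12 high; a divider stands in each, either one in either groove.
- lid (a joint): Lid angle in rad: 0 shut (at the start 0 to 0.12, slightly ajar), 1.57 upright, 1.9 fully back against its stop. The stiff hinge keeps it wherever it is left; moving it by the knob takes about 3 to 4 N.
- lid_handle (a point): Grip point in the head of the lid's turned wooden knob. The knob stands 43 mm high on the lid's upper face, 30 mm in from the lid's free edge and midway along it; round head 28 mm across and 16 mm high on a 12 mm stem; this point is on its axis, 35 mm above the lid's upper face. The point's axes turn with the lid (z along the knob).
- lid_hinge (a point): Middle of the lid's hinge line, at the far upper edge of the box (110 mm along box +x from the box's middle, 90.5 mm high). The hinge line runs along the point's y axis, which is the box's y; the lid panel (220 x 200 x 8 thick, 0.2 kg) extends from it along the point's -x. With the lid shut the knob's grip point lies 190 mm along -x and 43 mm up.
- long_divider_mid (a point): Centre of the longer divider: a plain wooden board 140 long (its y axis) x 10 thick (x) x 60 high (z), standing upright on its long edge in one groove of the box, lengthwise along the box's y, hidden until the lid is open; its top edge is 20 mm below the rim. Point at mid length, half-way up (30 mm below the top edge). A 12 mm wide, 25 mm high notch is cut in the middle of its lower edge. About 0.1 kg.
- short_divider_mid (a point): Centre of the shorter divider, a board 90 long x 10 thick x 60 high with the same notch, standing in the other groove (60 mm away). To be left alone.
- tray: Fixed dark wooden display tray, 130 (x) x 200 (y, the long side) x 18 high, rim 7 thick. Origin: centre of its underside on the table. It stands on the other side from the box, turned up to 0.4 rad.
- bowl_mid (a point): Wooden bowl, 110 across, 50 high; point at its middle, half-way up. Leave alone.
- cup_mid (a point): Wooden cup, 68 across, 70 high; point at its middle, half-way up. Leave alone.
- plates_mid (a point): Short stack of small wooden plates in one piece, 132 across, 34 high; point at its middle, half-way up. Leave alone.
Not all that is in view belongs to the job. There is more than one size of the tray; the job needs the larger.

How it is judged:
On the way, in this order (a step that is already met when the one before it is completed fails the run):
1. the lid is swung up to about upright (value of joint lid above 1.25 rad), for 0.2 s.
2. the long divider, in the gripper, is drawn up clear of the box (z of long_divider_mid in the frame of box above 0.125 m and contact force between long_divider and the fingers above 1 N and contact force between long_divider and box below 0.1 N), for 0.2 s.
At the end, for the whole second after the job is handed in: The long divider is held still in the fingers, clear of tray and box, centre within 40 mm of the tray's middle in plan and 150 to 280 mm above the table, within 15 deg of upright and 17 deg of the tray's long side; lid open over 1.2 rad; short divider in the box (horizontal distance between long_divider_mid and tray below 0.04 m and height (world z) of long_divider_mid between 0.15 and 0.28 m and angle between long_divider_mid's own z axis and vertical below 0.26 rad and angle between the y axis of long_divider_mid and the y axis of tray, either way round below 0.3 rad and contact force between long_divider and the fingers above 1 N and contact force between long_divider and tray below 0.1 N and contact force between long_divider and box below 0.1 N and linear speed of long_divider below 0.03 m/s and value of joint lid above 1.2 rad and z of short_divider_mid in the frame of box below 0.06 m); the arm keeps its last pose, push and grip.
It fails at once if the short divider is taken out of its place (over 30 mm) (distance of short_divider_mid from where it was at the start of the episode above 0.03 m).
It fails at once if the bowl is shifted by more than 20 mm (distance of bowl_mid from where it was at the start of the episode above 0.02 m).
It fails at once if the cup is shifted by more than 20 mm (distance of cup_mid from where it was at the start of the episode above 0.02 m).
It fails at once if the plates is shifted by more than 20 mm (distance of plates_mid from where it was at the start of the episode above 0.02 m).
It also fails if it takes over 58 s, if anything falls off the work surface, if the arm or the gripper's body presses on something with over 40 N, if the wrist force passes 120 N, or if a joint passes its speed limit or range.

ROBOT

A 6-joint arm with a two-finger parallel gripper is mounted at the origin on the work surface. World frame = base frame: x ahead of the robot, y to its left, z up, the work surface at z = 0. Lengths are in m, angles in rad, forces in N, time in s.
With the tool pointing down it reaches from about 0.325 to 0.875 m from the base axis. Payload 4.4 kg.
Tool frame: the origin (TCP) lies where the fingers leave the gripper's body, on its centre line; the fingertips stand 73 mm ahead of it and the grasp point (between the pads) lies 54 mm ahead of it; z points along the fingers, y is the direction in which the jaws open and shut (so a half turn about z gives the same grasp; the last joint's range is limited). The gripper opens to 85 mm and grips with 20 to 120 N. Pads are 22 mm wide; open, the fingers measure 114 mm over their backs; the gripper's body (76 mm by 85 mm) begins 54 mm behind the grasp point. The pads swing forward as they close: fully open they stand 13 mm farther back than shut.
Start: joints at [1.101, 0.207, 1.542, -0, 1.393, -0.15], TCP at [0.18, 0.546, 0.304] pointing down, gripper open.
Joint ranges: [-2.73, 2.73], [-0.86, 2.22], [0.23, 2.46], [-1.11, 4.25], [0.08, 2.63], [-2.82, 2.82]. Speed limits (rad/s): [2.79, 2.79, 3.14, 3.14, 3.14, 3.14].

INTERFACE

Orientations are given as a rotation vector (axis times angle).
In Python, from plant import arm, capture, camera_model, workorder gives the robot as it stands. The module is installed in compiled form; this text tells all that it offers.
- The arm moves only by the tool apply_moves, never from a script. Its argument "deltas" is a list of rows, each a list of 5 numbers: the shift along the tool's x, y, z in mm, then the turn about the tool's z in rad, then the closure in counts, from 0 (fully open) to 255 (shut). In form: [[dx, dy, dz, twist, claw], ...]. A call has 1 to 12 rows; each row shifts and turns the pose as measured when the row begins, along the tool's axes as they then stand; what a row does not reach is not made up. A row lasts 1/12 s, in which the tool goes at most 41.7 mm and 7.16 degrees, less where a joint would pass 70% of its speed; a pose out of reach is approached as far as the arm can. A call with a gripper value outside its range is refused whole. The fingers move at their own pace and stop on an object; the grip force is fixed at half the most. Time passes only in rows, so rows that do not move let the fingers close. It gives the time, the measured TCP pose, the force and the opening at its end, in the units of the state.
- arm.state(): the state, without advancing time (a new reading comes with each control period).
- capture(name): name is "scene" or "top" or "wrist"; returns the picture (480x640x3 uint8, red, green, blue); there is no depth.
- camera_model(name): a dict with "fx", "fy", "cx", "cy" (pixels), "xyz" and "orientation" of the camera in the world. Camera axes: x right, y down, z forward; pixel columns grow to the right and rows downward; lengths in m; the calibration is good to about 2 mm. A picture is of the moment at which its call begins: read the wrist's pose just before it. camera_model takes no time and is no camera call; for the wrist camera it gives the pose at the moment of the call.
- workorder.finish_job(): hands the job in, once; it reports no verdict.
The state is a dict: "clock": time; "joint_pos": joint angles; "dq": joint speeds; "joint_efforts": joint torques, N m; "tcp_pos": TCP position; "ee_rot": TCP orientation; "ft_force": force on the tool from outside, world axes, zero at the start; "wrist_torque": the same for the moment, N m; "finger_gap": finger opening in m.
Only numpy, scipy, OpenCV 4.12 (cv2) and the standard library are available. Lean on these libraries where they do the work, as an engineer would, in place of code of your own. Each camera call takes 0.05 s, during which the arm holds its last target.

## Working session

There is one attempt and no reset: what is moved stays moved. The work goes in short steps, Python scripts to look and compute and a tool call to move; the robot and the scene stay as the last step left them, time stands still between calls to the robot, and variables do not carry over. Pictures are saved under pics/ and viewed, and the job is handed in when it is done.

Besides the shell and the picture viewer there is one more tool, called after "Call:" as name(argument=value, ...) on one line, values as JSON. apply_moves: Moves the arm, as the interface text tells. Its arguments: {"type":"object","properties":{"deltas":{"type":"array"}},"required":["deltas"]}

```bash
mkdir -p pics; ls
python3 - <<'E'
from plant import arm,capture,camera_model
import cv2
print(arm.state())
for n in ("scene","top","wrist"):
    print(n,camera_model(n))
    cv2.imwrite(f"pics/{n}0.png",capture(n)[:,:,::-1])
E
```

```text
pics
{'clock': 0.0, 'joint_pos': array([ 1.10148290e+00,  2.07404013e-01,  1.54296477e+00,  7.58525763e-06,
        1.39351498e+00, -1.50470524e-01]), 'dq': array([-0.00025363,  0.00086   ,  0.00032717, -0.00020709, -0.00031888,
        0.00078961]), 'joint_efforts': array([ 2.43769602e-03, -3.83031249e+01, -2.91599947e+01,  4.63882918e-05,
        1.04713728e-02, -2.47997070e-05]), 'tcp_pos': array([0.17996279, 0.54548089, 0.30272953]), 'ee_rot': array([-0.49860822, -3.10105601,  0.0034231 ]), 'ft_force': array([ 0.08866319, -0.53561852, -0.04016462]), 'wrist_torque': array([ 0.02081366, -0.02410005,  0.03071854]), 'finger_gap': 0.0851599605038178}
scene {'fx': 476.4864872468219, 'fy': 476.4864872468219, 'cx': 319.1988783971656, 'cy': 239.00835265392453, 'xyz': array([ 1.06613625, -0.53377579,  1.14536898]), 'orientation': array([-2.37418847, -0.98618782,  0.32817412])}
top {'fx': 551.1195635418002, 'fy': 551.1195635418002, 'cx': 314.2288296273375, 'cy': 243.3201529004273, 'xyz': array([ 0.36411832, -0.04442771,  1.38778391]), 'orientation': array([-2.13847151,  2.13226036, -0.13718325])}
wrist {'fx': 362.06241930528444, 'fy': 362.06241930528444, 'cx': 330.2610347210429, 'cy': 240.30122372465738, 'xyz': array([0.09995964, 0.57170625, 0.37190768]), 'orientation': array([2.31576277, 1.67417484, 0.2791764 ])}
```

View pics/scene0.png

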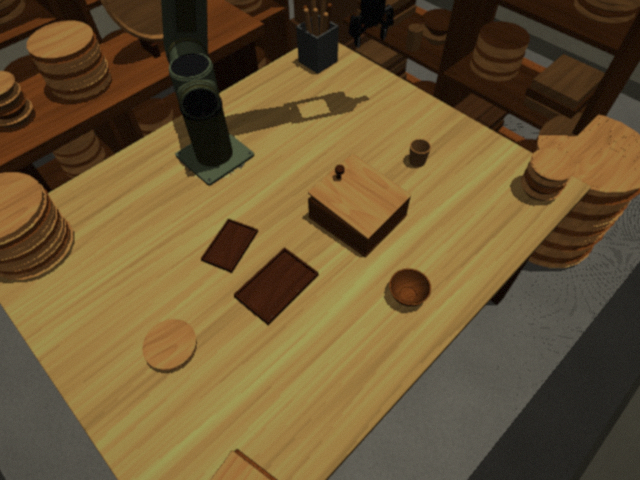

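View pics/top0.png

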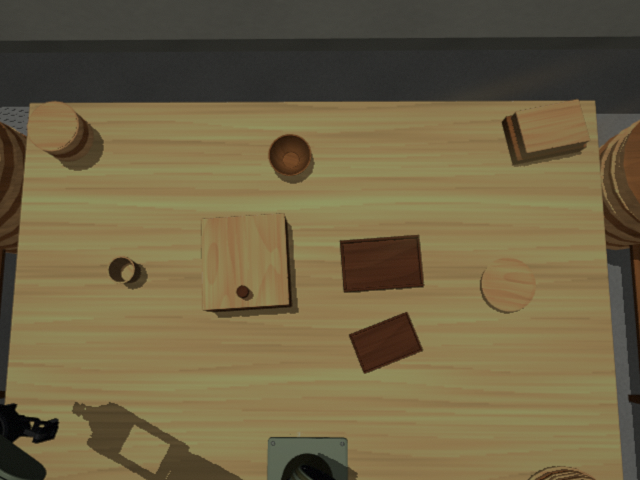

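View pics/wrist0.png

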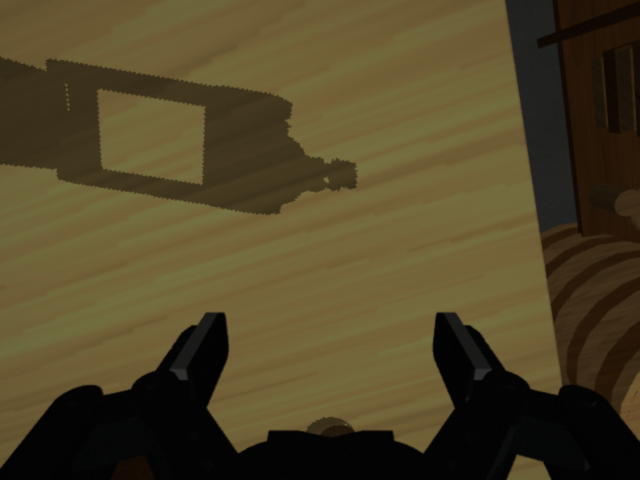

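The top view (up = +x, left = +y) shows the box at about (246,262) with its knob at (243,292). The bowl is at (290,154), the cup at (124,270) and the plates at (508,285). There are two dark trays, the large one at (382,264) and a smaller decoy at (386,342). The block at (545,130) and the stack at (58,128) aren't part of the job. I'll take the large tray and the only knob, and check both in an enlarged crop.

Run:
```python
import cv2
a=cv2.imread("pics/top0.png")
cv2.imwrite("pics/c1.png",cv2.resize(a[205:325,190:310],None,fx=5,fy=5,interpolation=cv2.INTER_CUBIC))
cv2.imwrite("pics/c2.png",cv2.resize(a[225:385,330:440],None,fx=3.7,fy=3.7,interpolation=cv2.INTER_CUBIC))
b=cv2.imread("pics/scene0.png")
cv2.imwrite("pics/c3.png",cv2.resize(b[140:270,295:425],None,fx=4.6,fy=4.6,interpolation=cv2.INTER_CUBIC))
```

```text
(no output)
```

View pics/c1.png

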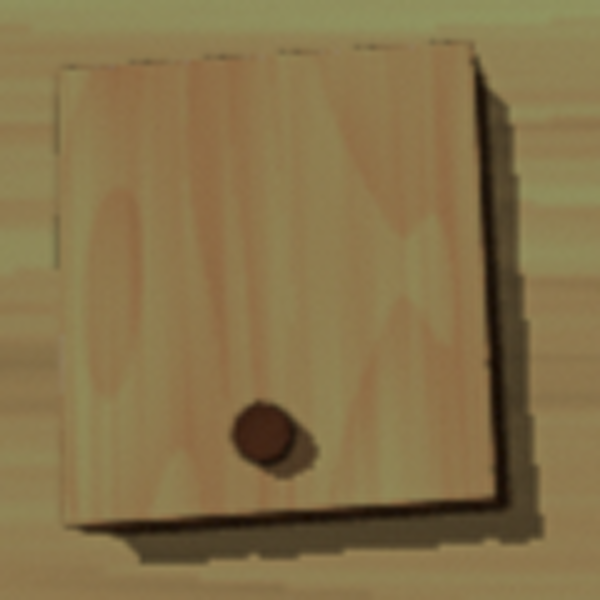

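View pics/c2.png

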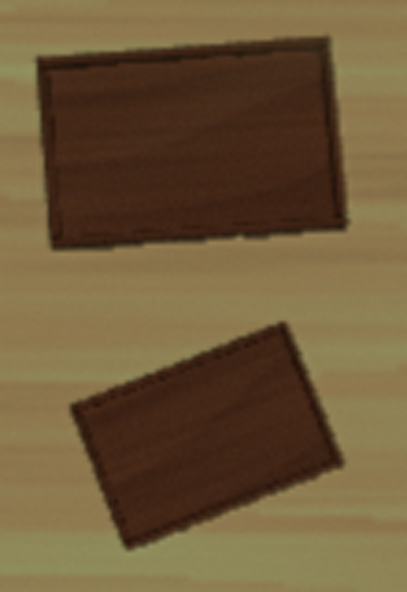

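View pics/c3.png

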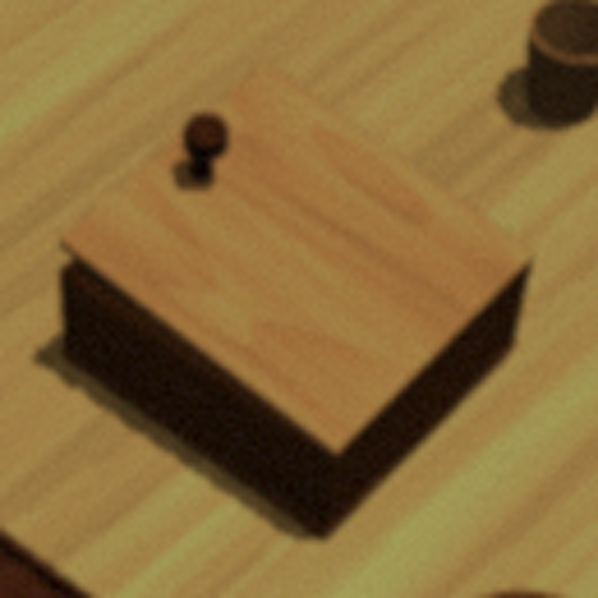

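```bash
cat > h.py <<'E'
import numpy as np, cv2
from scipy.spatial.transform import Rotation as R
from scipy.optimize import least_squares
from plant import arm,capture,camera_model
def proj(P,cam):
    c=camera_model(cam) if isinstance(cam,str) else cam
    M=R.from_rotvec(c["orientation"]).as_matrix()
    q=(np.atleast_2d(P)-c["xyz"])@M
    return np.c_[c["fx"]*q[:,0]/q[:,2]+c["cx"],c["fy"]*q[:,1]/q[:,2]+c["cy"]]
def ray_plane(uv,cam,z):
    c=camera_model(cam) if isinstance(cam,str) else cam
    M=R.from_rotvec(c["orientation"]).as_matrix()
    d=M@np.array([(uv[0]-c["cx"])/c["fx"],(uv[1]-c["cy"])/c["fy"],1])
    return c["xyz"]+d*(z-c["xyz"][2])/d[2]
def pose(p,yaw): 
    return lambda L: np.atleast_2d(L)@R.from_euler('z',yaw).as_matrix().T+p
def lid(L,a): # hinge frame local -> box frame
    L=np.atleast_2d(L)@R.from_euler('y',a).as_matrix().T
    return L+[.110,0,.0905]
def shot(name,fn,crop=None,s=1):
    im=capture(name)[:,:,::-1]
    if crop: im=im[crop[1]:crop[3],crop[0]:crop[2]]
    im=cv2.resize(im,None,fx=s,fy=s,interpolation=cv2.INTER_CUBIC)
    cv2.imwrite("pics/"+fn,im)
def st():
    s=arm.state(); M=R.from_rotvec(s["ee_rot"]).as_matrix()
    print("t",round(s["clock"],2),"tcp",s["tcp_pos"].round(4),"q",s["joint_pos"].round(3),"F",s["ft_force"].round(1),"gap",round(s["finger_gap"],4)); print(M.round(3)); return s,M
E
cat > fit.py <<'E'
from h import *
f=lambda a,s,o:(np.array(a)+.5)/s-.5+np.array(o)
top=f([[62,68],[472,43],[498,498],[66,524],[263,433]],5,[190,205])
sc=f([[62,242],[340,450],[528,262],[258,68],[206,132]],4.6,[295,140])
Lt=np.array([[0,.1,.008],[0,-.1,.008],[-.22,-.1,.008],[-.22,.1,.008],[-.19,0,.041]])
Ls=np.array([[-.22,-.1,.008],[0,-.1,.008],[0,.1,.008],[-.22,.1,.008],[-.19,0,.043]])
def r(v,full=False):
    P=pose([v[0],v[1],0],v[2])
    a=proj(P(lid(Lt,v[3])),"top")-top
    b=proj(P(lid(Ls,v[3])),"scene")-sc
    return np.r_[a,b].ravel()
s=least_squares(r,[.35,.1,0,.05]);print("box x y yaw lid",s.x.round(4));print(s.fun.reshape(-1,2).round(1).tolist())
s2=s
tc=f([[38,57],[330,37],[347,228],[51,248]],3.7,[330,225])
T=np.array([[.065,.1,.018],[.065,-.1,.018],[-.065,-.1,.018],[-.065,.1,.018]])
g=lambda v:(proj(pose([v[0],v[1],0],v[2])(T),"top")-tc).ravel()
s=least_squares(g,[.35,-.1,0]);print("tray",s.x.round(4));print(s.fun.reshape(-1,2).round(1).tolist())
P=pose([s2.x[0],s2.x[1],0],s2.x[2]); print("grip pt",P(lid([-.19,0,.043],s2.x[3])),"hinge",P([.11,0,.0905]))
for n,uv,z in(("bowl",(290,154),.05),("cup",(123,270),.07),("plates",(508,285),.034),("blk",(545,130),.1)):print(n,ray_plane(uv,"top",z).round(3))
E
python3 fit.py
```

```text
box x y yaw lid [0.5132 0.1451 0.0682 0.105 ]
[[-0.9, -0.1], [0.5, -0.7], [-0.1, -0.1], [-0.8, 0.3], [0.8, 0.4], [-1.6, -0.1], [-1.0, 1.3], [1.8, -1.6], [1.1, -1.4], [-0.5, 1.7]]
tray [ 0.5191 -0.1845  0.0687]
[[-0.4, -0.1], [0.2, 0.0], [0.5, 0.1], [-0.2, -0.0]]
grip pt [[0.43890382 0.14004393 0.15316808]] hinge [[0.62292485 0.15261274 0.0905    ]]
bowl [0.791 0.045 0.05 ]
cup [0.495 0.444 0.07 ]
plates [ 0.464 -0.49   0.034]
blk [ 0.834 -0.575  0.1  ]
```

```bash
cat >> h.py <<'E'
def to(target,yaw=None):
    """tool-axes shift (mm) to a TCP target, and twist so tool y has world heading yaw (y dir = (-sin,cos))"""
    s,M=st(); d=M.T@(np.array(target)-s["tcp_pos"])*1000
    print("shift mm",d.round(1),"len",np.linalg.norm(d).round(1))
    if yaw is not None:
        cur=np.arctan2(-M[0,1],M[1,1]); e=(yaw-cur+np.pi/2)%np.pi-np.pi/2
        print("heading",cur.round(4),"twist",(-e).round(4))
        M2=M@R.from_euler('z',-e).as_matrix(); print("shift after twist",(M2.T@(np.array(target)-s["tcp_pos"])*1000).round(1))
E
python3 -c "
from h import *
to([.439,.140,.303],.068)"
```

```text
t 0.15 tcp [0.18   0.5456 0.303 ] q [ 1.102  0.207  1.543 -0.     1.394 -0.151] F [0.4 0.6 0.4] gap 0.0857
[[-0.95   0.313 -0.001]
 [ 0.313  0.95  -0.002]
 [ 0.    -0.002 -1.   ]]
shift mm [-373.  -304.     0.4] len 481.2
heading -0.3188 twist -0.3868
shift after twist [-2.308e+02 -4.223e+02  4.000e-01]
```

Call:
apply_moves(deltas=[[0, 0, 0, -0.1, 0], [0, 0, 0, -0.1, 0], [0, 0, 0, -0.1, 0], [0, 0, 0, -0.09, 0], [0, 0, 0, 0, 0]])

```text
clock: 0.57
tcp_pos: [0.1794, 0.5444, 0.3003]
ee_rot: [0.14, -3.135, 0.01]
ft_force: [0.0, -0.1, 0.7]
finger_gap: 0.0854
```

Call:
apply_moves(deltas=[[-16, -29, 0, 0, 0], [-16, -29, 0, 0, 0], [-16, -29, 0, 0, 0], [-16, -29, 0, 0, 0], [-16, -29, 0, 0, 0], [-16, -29, 0, 0, 0], [-16, -29, 0, 0, 0], [-16, -29, 0, 0, 0], [-16, -29, 0, 0, 0], [-16, -29, 0, 0, 0], [-16, -29, 0, 0, 0], [-16, -29, 0, 0, 0]])

```text
clock: 1.57
tcp_pos: [0.4017, 0.2027, 0.2984]
ee_rot: [0.114, -3.134, 0.008]
ft_force: [-0.2, 0.4, 0.3]
finger_gap: 0.0853
```

```bash
python3 -c "
from h import *
to([.439,.140,.303],.068)
shot('wrist','w1.png')"
```

```text
t 1.57 tcp [0.4017 0.2027 0.2984] q [ 0.277 -0.057  1.836 -0.004  1.369 -1.366] F [-0.2  0.4  0.3] gap 0.0853
[[-0.997 -0.072 -0.005]
 [-0.072  0.997 -0.005]
 [ 0.005 -0.005 -1.   ]]
shift mm [-32.6 -65.3  -4.4] len 73.1
heading 0.0725 twist 0.0045
shift after twist [-32.9 -65.1  -4.4]
```

View pics/w1.png

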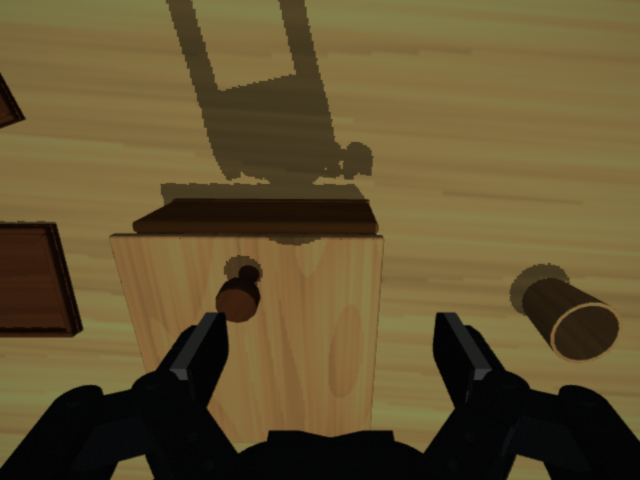

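Call:
apply_moves(deltas=[[-15, -30, 0, 0, 0], [-15, -30, 0, 0, 0], [0, 0, 0, 0, 0], [0, 0, 0, 0, 0]])

```text
clock: 1.95
tcp_pos: [0.441, 0.1356, 0.2988]
ee_rot: [0.083, -3.138, 0.016]
ft_force: [-0.6, -0.2, -0.3]
finger_gap: 0.0852
```

```bash
python3 -c "
from h import *
to([.439,.140,.207],.068)
s=arm.state();c=camera_model('wrist')
print(proj([[.4389,.1400,.1532],[.4389-.0,.14,.161]],c))
shot('wrist','w2.png')"
```

```text
t 1.95 tcp [0.441  0.1356 0.2988] q [ 0.116 -0.033  1.812 -0.01   1.366 -1.506] F [-0.6 -0.2 -0.3] gap 0.0852
[[-0.999 -0.053 -0.002]
 [-0.053  0.999 -0.01 ]
 [ 0.002 -0.01  -1.   ]]
shift mm [ 1.5  5.4 91.8] len 92.0
heading 0.0528 twist -0.0152
shift after twist [ 1.4  5.4 91.8]
[[340.15662024 252.95116789]
 [340.36062921 257.49385888]]
```

View pics/w2.png

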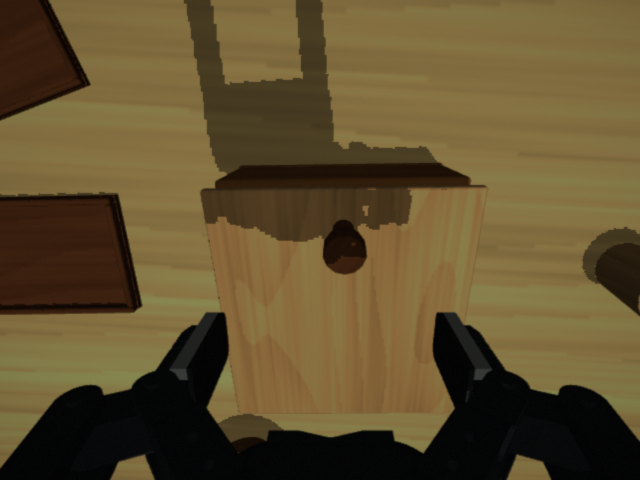

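Call:
apply_moves(deltas=[[1, 4, 20, -0.015, 0], [0, 3, 20, 0, 0], [0, 0, 20, 0, 0], [0, 0, 15, 0, 0], [0, 0, 10, 0, 0], [0, 0, 0, 0, 0]])

```text
clock: 2.5
tcp_pos: [0.4374, 0.1484, 0.2122]
ee_rot: [-0.112, 3.138, -0.013]
ft_force: [-0.2, -0.5, -0.6]
finger_gap: 0.085
```

```bash
python3 -c "
from h import *
to([.439,.142,.207],.068)
shot('wrist','w3.png')"
```

```text
t 2.5 tcp [0.4374 0.1484 0.2122] q [ 0.144  0.067  1.904 -0.009  1.17  -1.495] F [-0.2 -0.5 -0.6] gap 0.085
[[-0.997 -0.071  0.002]
 [-0.071  0.997 -0.008]
 [-0.002 -0.008 -1.   ]]
shift mm [-1.1 -6.4  5.3] len 8.4
heading 0.0711 twist 0.0031
shift after twist [-1.2 -6.4  5.3]
```

View pics/w3.png

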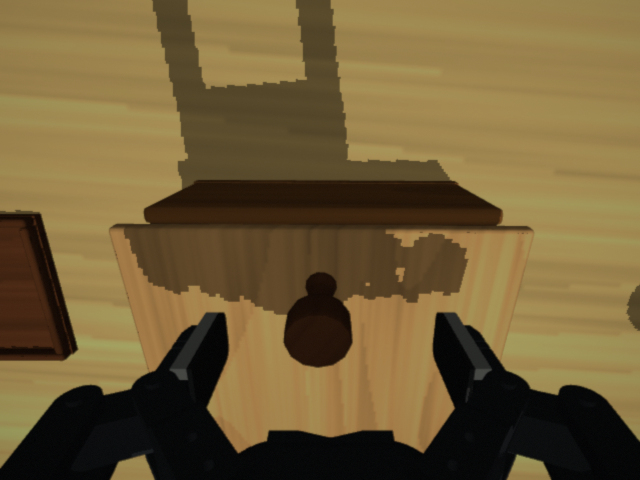

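Call:
apply_moves(deltas=[[-1, -5, 6, 0, 0], [0, 0, 2, 0, 0], [0, 0, 1, 0, 255], [0, 0, 0, 0, 255], [0, 0, 0, 0, 255], [0, 0, 0, 0, 255], [0, 0, 0, 0, 255], [0, 0, 0, 0, 255]])

```text
clock: 3.22
tcp_pos: [0.442, 0.1436, 0.208]
ee_rot: [-0.112, 3.128, -0.013]
ft_force: [0.4, 1.2, -2.0]
finger_gap: 0.0255
```

Call:
apply_moves(deltas=[[0, 0, 0, 0, 255], [0, 0, 0, 0, 255], [0, 0, 0, 0, 255], [0, 0, 0, 0, 255]])

```text
clock: 3.55
tcp_pos: [0.442, 0.1436, 0.208]
ee_rot: [-0.111, 3.128, -0.012]
ft_force: [-0.4, -1.2, -0.4]
finger_gap: 0.0255
```

```bash
python3 -c "
from h import *
to([.439,.142,.207],.068)
shot('wrist','w4.png')"
```

```text
t 3.55 tcp [0.442  0.1436 0.208 ] q [ 0.132  0.074  1.906 -0.01   1.151 -1.505] F [-0.4 -1.2 -0.4] gap 0.0255
[[-0.997 -0.071  0.012]
 [-0.071  0.997 -0.008]
 [-0.012 -0.008 -1.   ]]
shift mm [ 3.1 -1.4  0.9] len 3.5
heading 0.0711 twist 0.0031
shift after twist [ 3.1 -1.4  0.9]
```

View pics/w4.png

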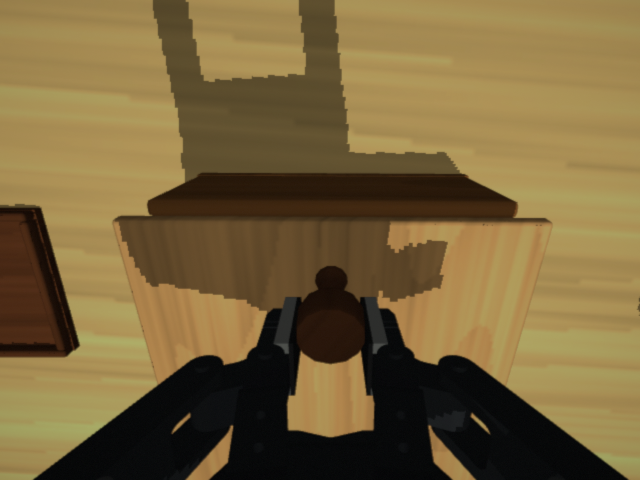

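```bash
cat >> h.py <<'E'
H=np.array([.623,.1555,.0905]); YB=.068
def arc(n=10,step=8,r=.1948):
    s,M=st(); g=s["tcp_pos"]+M[:,2]*.054-H
    bx=np.array([np.cos(YB),np.sin(YB),0]); u=-g@bx; w=g[2]; phi=np.arctan2(w,u)
    print("r",np.hypot(u,w).round(4),"lid est",(phi-.2226).round(3),"lat",(g@[-bx[1],bx[0],0]).round(4))
    p=g.copy(); rows=[]
    for k in range(n):
        phi2=phi+step/1000/r
        q0=p; p=bx*(-r*np.cos(phi2))+np.array([0,0,r*np.sin(phi2)])
        if k==0: q0=bx*(-np.hypot(u,w)*np.cos(phi))+np.array([0,0,np.hypot(u,w)*np.sin(phi)])
        rows.append((M.T@(p-q0)*1000).round(1).tolist()); phi=phi2
    print(rows)
E
python3 -c "
from h import *
arc()"
```

```text
t 3.6 tcp [0.4419 0.1436 0.208 ] q [ 0.132  0.074  1.906 -0.01   1.151 -1.505] F [ 0.9 -0.5 -0.7] gap 0.0255
[[-0.997 -0.071  0.012]
 [-0.071  0.997 -0.008]
 [-0.012 -0.008 -1.   ]]
r 0.1916 lid est 0.115 lat 0.0
[[0.1, -0.1, -8.5], [-3.2, -0.1, -7.3], [-3.5, -0.1, -7.2], [-3.8, -0.1, -7.0], [-4.1, -0.1, -6.9], [-4.3, -0.1, -6.7], [-4.6, -0.1, -6.5], [-4.9, -0.1, -6.3], [-5.1, -0.1, -6.1], [-5.4, -0.1, -5.9]]
```

Call:
apply_moves(deltas=[[-2, 0, -7, 0, 255], [-3, 0, -7, 0, 255], [-3, 0, -7, 0, 255], [-4, 0, -7, 0, 255], [-4, 0, -7, 0, 255], [-4, 0, -7, 0, 255], [0, 0, 0, 0, 255]])

```text
clock: 4.18
tcp_pos: [0.4631, 0.1451, 0.2517]
ee_rot: [-0.112, 3.129, -0.014]
ft_force: [1.6, -0.5, -2.5]
finger_gap: 0.0253
```

```bash
python3 -c "
from h import *
arc()
shot('wrist','w5.png')"
```

```text
t 4.18 tcp [0.4631 0.1451 0.2517] q [ 0.13   0.063  1.817 -0.01   1.252 -1.509] F [ 1.6 -0.5 -2.5] gap 0.0253
[[-0.997 -0.071  0.011]
 [-0.071  0.997 -0.008]
 [-0.01  -0.009 -1.   ]]
r 0.1923 lid est 0.369 lat 0.0
[[-2.6, -0.1, -7.9], [-4.9, -0.1, -6.3], [-5.2, -0.1, -6.1], [-5.4, -0.1, -5.9], [-5.7, -0.1, -5.7], [-5.9, -0.1, -5.4], [-6.1, -0.1, -5.2], [-6.3, -0.1, -4.9], [-6.5, -0.1, -4.6], [-6.7, -0.1, -4.4]]
```

View pics/w5.png

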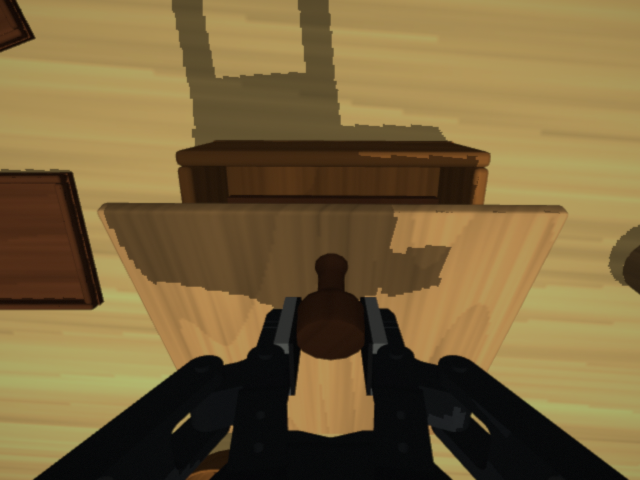

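The lid is rising with the knob gripped and turning between the pads, and the wrist force is low. I'll carry on along the arc.

Call:
apply_moves(deltas=[[-5, 0, -7, 0, 255], [-5, 0, -6, 0, 255], [-5, 0, -6, 0, 255], [-5, 0, -6, 0, 255], [-6, 0, -6, 0, 255], [-6, 0, -5, 0, 255], [-6, 0, -5, 0, 255], [-6, 0, -5, 0, 255], [-6.5, 0, -4.5, 0, 255], [-6.5, 0, -4.5, 0, 255], [0, 0, 0, 0, 255]])

```text
clock: 5.15
tcp_pos: [0.5208, 0.1492, 0.3087]
ee_rot: [0.112, -3.134, 0.018]
ft_force: [1.0, -0.6, -2.2]
finger_gap: 0.0258
```

```bash
python3 -c "
from h import *
arc(12)
"
```

```text
t 5.15 tcp [0.5208 0.1492 0.3087] q [ 0.124  0.136  1.613 -0.011  1.398 -1.516] F [ 1.  -0.6 -2.2] gap 0.0258
[[-0.997 -0.071 -0.005]
 [-0.071  0.997 -0.012]
 [ 0.006 -0.011 -1.   ]]
r 0.1936 lid est 0.789 lat 0.0
[[-6.2, -0.1, -5.1], [-7.0, -0.1, -3.9], [-7.2, -0.1, -3.6], [-7.3, -0.1, -3.3], [-7.4, -0.1, -3.0], [-7.5, -0.1, -2.7], [-7.6, -0.1, -2.3], [-7.7, -0.0, -2.0], [-7.8, -0.0, -1.7], [-7.9, -0.0, -1.4], [-7.9, -0.0, -1.1], [-8.0, -0.0, -0.7]]
```

Call:
apply_moves(deltas=[[-6.5, 0, -4.5, 0, 255], [-7, 0, -4, 0, 255], [-7, 0, -3.6, 0, 255], [-7, 0, -3.3, 0, 255], [-7.5, 0, -3, 0, 255], [-7.5, 0, -2.7, 0, 255], [-7.5, 0, -2.3, 0, 255], [-7.5, 0, -2, 0, 255], [-8, 0, -1.7, 0, 255], [-8, 0, -1.4, 0, 255], [0, 0, 0, 0, 255]])

```text
clock: 6.07
tcp_pos: [0.6005, 0.1546, 0.3379]
ee_rot: [0.111, -3.129, 0.02]
ft_force: [-0.8, -1.1, -2.8]
finger_gap: 0.0256
```

```bash
python3 -c "
from h import *
arc(12)
shot('scene','s1.png')"
```

```text
t 6.07 tcp [0.6005 0.1546 0.3379] q [ 0.117  0.285  1.374 -0.012  1.494 -1.523] F [-0.8 -1.1 -2.8] gap 0.0256
[[-0.997 -0.071 -0.011]
 [-0.071  0.997 -0.013]
 [ 0.011 -0.013 -1.   ]]
r 0.1948 lid est 1.229 lat -0.0
[[-8.0, -0.0, -0.9], [-8.0, -0.0, -0.6], [-8.0, -0.0, -0.2], [-8.0, -0.0, 0.1], [-8.0, -0.0, 0.4], [-8.0, -0.0, 0.8], [-7.9, -0.0, 1.1], [-7.9, -0.0, 1.4], [-7.8, -0.0, 1.7], [-7.7, 0.0, 2.1], [-7.6, 0.0, 2.4], [-7.5, 0.0, 2.7]]
```

View pics/s1.png

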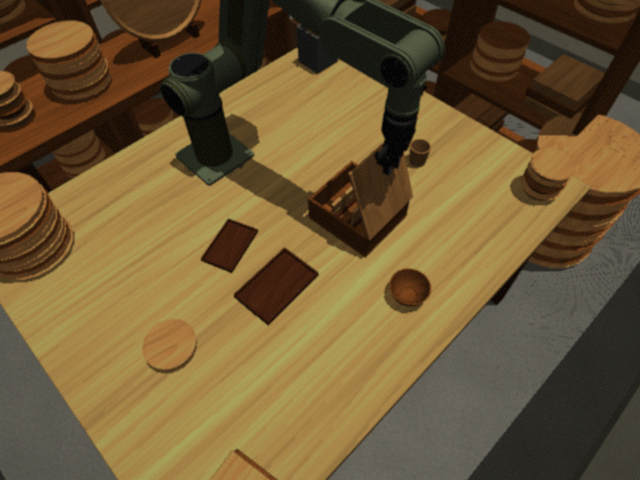

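Call:
apply_moves(deltas=[[-8, 0, -0.8, 0, 255], [-8, 0, -0.5, 0, 255], [-8, 0, -0.2, 0, 255], [-8, 0, 0.1, 0, 255], [-8, 0, 0.4, 0, 255], [-8, 0, 0.7, 0, 255], [-8, 0, 1, 0, 255], [-8, 0, 1.4, 0, 255], [0, 0, 0, 0, 255], [0, 0, 0, 0, 255]])

```text
clock: 6.95
tcp_pos: [0.6693, 0.1594, 0.3348]
ee_rot: [0.111, -3.127, 0.022]
ft_force: [-2.7, -1.7, -1.1]
finger_gap: 0.0254
```

```bash
python3 -c "
from h import *
arc(5)
shot('wrist','w6.png');shot('scene','s2.png',(280,60,480,260),3)"
```

```text
t 6.95 tcp [0.6693 0.1594 0.3348] q [ 0.113  0.435  1.182 -0.013  1.538 -1.529] F [-2.7 -1.7 -1.1] gap 0.0254
[[-0.997 -0.071 -0.012]
 [-0.071  0.997 -0.014]
 [ 0.013 -0.013 -1.   ]]
r 0.1957 lid est 1.584 lat -0.0
[[-7.6, 0.0, 2.8], [-7.7, 0.0, 2.2], [-7.6, 0.0, 2.6], [-7.5, 0.0, 2.9], [-7.3, 0.0, 3.2]]
```

View pics/w6.png

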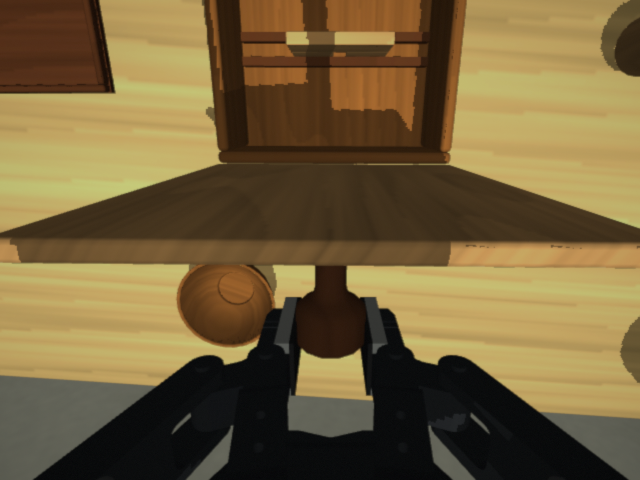

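View pics/s2.png

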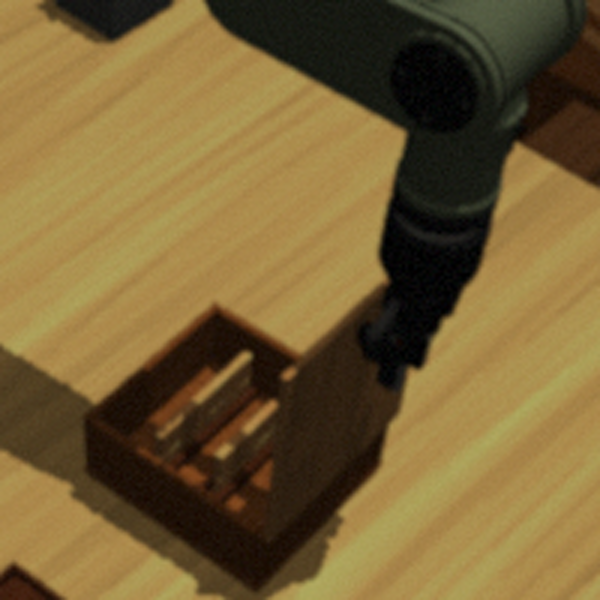

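The lid stands at about 1.58 rad. In the scene view the long divider is in the knob-side groove (box x = -50) and the short one is in the rear groove. I'll release the knob and go up.

Call:
apply_moves(deltas=[[0, 0, 0, 0, 0], [0, 0, 0, 0, 0], [0, 0, 0, 0, 0], [0, 0, 0, 0, 0], [0, 0, 0, 0, 0], [0, 0, -10, 0, 0], [0, 0, -20, 0, 0], [0, 0, -25, 0, 0], [0, 0, -25, 0, 0], [0, 0, -25, 0, 0], [0, 0, 0, 0, 0]])

```text
clock: 7.97
tcp_pos: [0.6705, 0.1631, 0.453]
ee_rot: [-0.115, 3.134, -0.013]
ft_force: [-0.2, 0.2, 0.9]
finger_gap: 0.0853
```

```bash
python3 -c "
from h import *
to([.463,.1447,.43],.068-np.pi/2)
shot('wrist','w7.png')"
```

```text
t 7.97 tcp [0.6705 0.1631 0.453 ] q [ 0.116  0.396  1.001 -0.009  1.74  -1.529] F [-0.2  0.2  0.9] gap 0.0853
[[-0.997 -0.073  0.005]
 [-0.073  0.997 -0.008]
 [-0.005 -0.009 -1.   ]]
shift mm [208.4  -3.   22. ] len 209.6
heading 0.073 twist -1.5658
shift after twist [  4.  208.4  22. ]
```

View pics/w7.png

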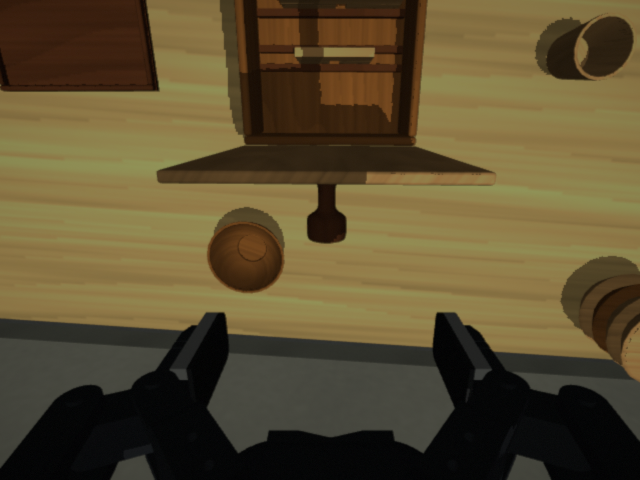

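Call:
apply_moves(deltas=[[30, 0, 0, 0, 0], [30, 0, 0, 0, 0], [30, 0, 0, 0, 0], [30, 0, 0, 0, 0], [30, 0, 0, 0, 0], [30, 0, 0, 0, 0], [20, 0, 0, 0, 0], [0, 0, 0, 0, 0]])

```text
clock: 8.68
tcp_pos: [0.4619, 0.1475, 0.4392]
ee_rot: [0.113, -3.128, 0.014]
ft_force: [0.7, 0.3, 0.4]
finger_gap: 0.0855
```

Call:
apply_moves(deltas=[[0, 0, 0, 0.12, 0], [0, 0, 0, 0.12, 0], [0, 0, 0, 0.12, 0], [0, 0, 0, 0.12, 0], [0, 0, 0, 0.12, 0], [0, 0, 0, 0.12, 0], [0, 0, 0, 0.12, 0], [0, 0, 0, 0.12, 0], [0, 0, 0, 0.12, 0], [0, 0, 0, 0.12, 0], [0, 0, 0, 0.12, 0], [0, 0, 0, 0.12, 0]])

```text
clock: 9.68
tcp_pos: [0.4647, 0.1474, 0.4316]
ee_rot: [-2.051, -2.372, 0.028]
ft_force: [-0.0, -0.6, -0.1]
finger_gap: 0.0855
```

Call:
apply_moves(deltas=[[0, 0, 0, 0.12, 0], [0, 0, 0, 0, 0], [0, 0, 0, 0, 0]])

```text
clock: 9.93
tcp_pos: [0.4662, 0.1474, 0.4294]
ee_rot: [-2.195, -2.24, 0.031]
ft_force: [-0.2, -0.2, -0.1]
finger_gap: 0.0858
```

```bash
python3 -c "
from h import *
to([.463,.1447,.35],.068-np.pi/2)
c=camera_model('wrist');P=pose([.5132,.148,0],.068)
print(proj(P([[-.05,.07,.07],[-.05,-.07,.07],[.01,.045,.07],[.01,-.045,.07]]),c).round(0))
shot('wrist','w8.png');shot('top','t1.png',(180,190,310,320),4.6)"
```

```text
t 9.93 tcp [0.4662 0.1474 0.4294] q [ 0.133 -0.04   1.552 -0.008  1.649  0.112] F [-0.2 -0.2 -0.1] gap 0.0858
[[-0.02   1.    -0.018]
 [ 1.     0.02  -0.01 ]
 [-0.01  -0.018 -1.   ]]
shift mm [-1.8 -1.8 79.5] len 79.5
heading -1.5506 twist -0.0478
shift after twist [-1.7 -1.9 79.5]
[[330. 128.]
 [336. 244.]
 [384. 148.]
 [384. 223.]]
```

View pics/w8.png

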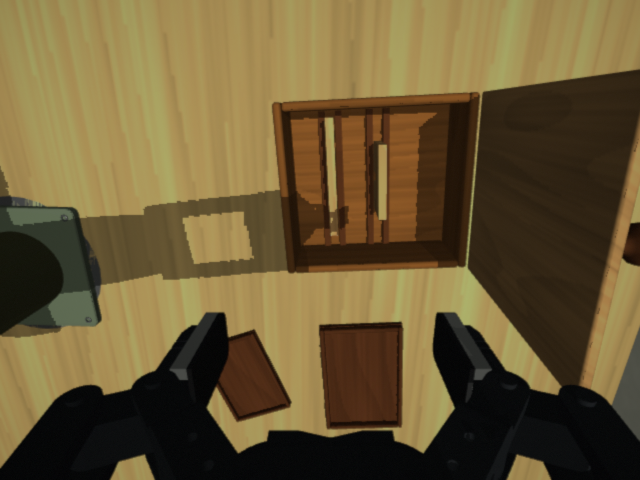

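View pics/t1.png

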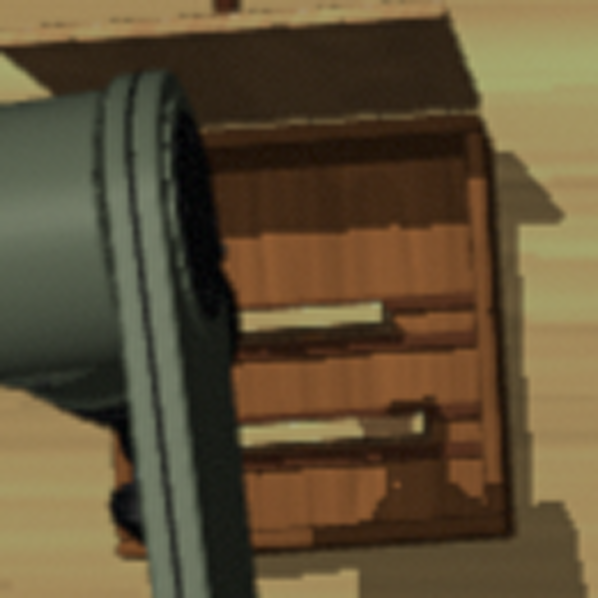

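```bash
python3 -c "
import cv2
a=cv2.imread('pics/w8.png')[85:280,265:490]
cv2.imwrite('pics/c8.png',cv2.resize(a,None,fx=3,fy=3,interpolation=cv2.INTER_CUBIC))"
```

```text
(no output)
```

View pics/c8.png

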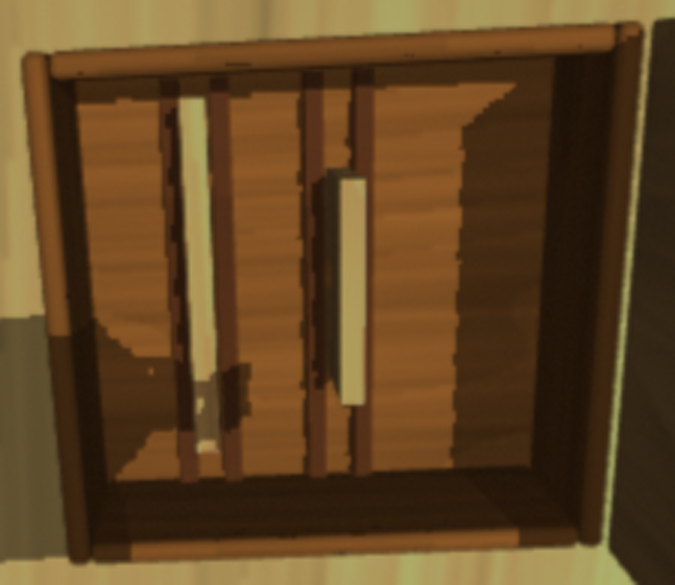

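```bash
cat > d.py <<'E'
from h import *
c=camera_model('wrist')
f=lambda u,v,z:ray_plane(((u+.5)/3-.5+265,(v+.5)/3-.5+85),c,z)
a,b=f(193,98,.07),f(207,452,.07);print("long",a.round(4),b.round(4),"mid",((a+b)/2).round(4),"len",np.linalg.norm(a-b).round(4),"heading",np.arctan2(-(a-b)[0],(a-b)[1]).round(3))
a,b=f(352,178,.07),f(352,405,.07);print("short",((a+b)/2).round(4),np.linalg.norm(a-b).round(4))
r=np.array([f(25,55,.09),f(640,25,.09),f(600,545,.09),f(80,560,.09)]);print(r.round(4).tolist(),r.mean(0).round(4))
E
python3 d.py
```

```text
long [0.4567 0.2254 0.07  ] [0.4651 0.0861 0.07  ] mid [0.4609 0.1558 0.07  ] len 0.1396 heading 0.06
short [0.5209 0.1528 0.07  ] 0.0901
[[0.3977, 0.2389, 0.09], [0.6113, 0.2527, 0.09], [0.6256, 0.0571, 0.09], [0.4139, 0.0446, 0.09]] [0.5121 0.1483 0.09  ]
```

Call:
apply_moves(deltas=[[8, -4, 0, -0.045, 150], [0, 0, 30, 0, 150], [0, 0, 30, 0, 150], [0, 0, 30, 0, 150], [0, 0, 30, 0, 150], [0, 0, 30, 0, 150], [0, 0, 0, 0, 150], [0, 0, 0, 0, 150], [0, 0, 0, 0, 150]])

```text
clock: 10.78
tcp_pos: [0.4625, 0.1546, 0.2782]
ee_rot: [-2.127, -2.312, 0.018]
ft_force: [0.6, 0.7, 1.2]
finger_gap: 0.0353
```

```bash
python3 -c "
from h import *
to([.461,.155,.107],.064-np.pi/2)
shot('wrist','w9.png')"
```

```text
t 10.78 tcp [0.4625 0.1546 0.2782] q [ 0.149  0.049  1.774 -0.007  1.328  0.067] F [0.6 0.7 1.2] gap 0.0353
[[-0.083  0.997 -0.008]
 [ 0.997  0.083 -0.008]
 [-0.008 -0.009 -1.   ]]
shift mm [1.800e+00 1.000e-01 1.712e+02] len 171.2
heading -1.4877 twist 0.0191
shift after twist [  1.8   0.  171.2]
```

View pics/w9.png

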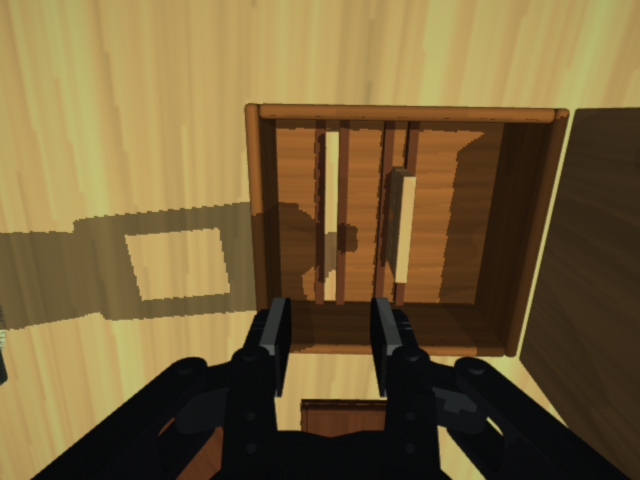

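Call:
apply_moves(deltas=[[1, 0, 30, 0.02, 150], [0, 0, 30, 0, 150], [0, 0, 25, 0, 150], [0, 0, 20, 0, 150], [0, 0, 0, 0, 150], [0, 0, 0, 0, 150]])

```text
clock: 11.33
tcp_pos: [0.4764, 0.1571, 0.1882]
ee_rot: [2.133, 2.275, 0.028]
ft_force: [0.1, 0.4, 0.7]
finger_gap: 0.0349
```

```bash
python3 -c "
from h import *
to([.461,.155,.107],.064-np.pi/2)
c=camera_model('wrist')
shot('wrist','w10.png')
print(proj([[.4567,.2254,.07],[.4651,.0861,.07]],c))"
```

```text
t 11.33 tcp [0.4764 0.1571 0.1882] q [ 0.149  0.17   1.845 -0.008  1.098  0.088] F [0.1 0.4 0.7] gap 0.0349
[[-0.065  0.997  0.029]
 [ 0.998  0.065 -0.003]
 [-0.005  0.029 -1.   ]]
shift mm [ -0.8 -17.8  80.7] len 82.6
heading -1.5061 twist 0.0007
shift after twist [ -0.8 -17.8  80.7]
[[292.87100987 144.83886563]
 [299.55621885 374.39622378]]
```

View pics/w10.png

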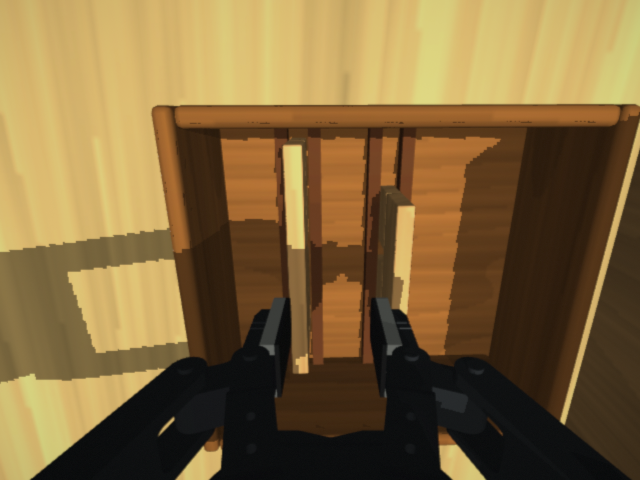

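Call:
apply_moves(deltas=[[0, -10, 0, 0, 150], [0, -8, 0, 0, 150], [0, 0, 0, 0, 150], [0, -2, 12, 0, 150], [0, 0, 0, 0, 150]])

```text
clock: 11.8
tcp_pos: [0.4595, 0.1567, 0.1843]
ee_rot: [2.125, 2.269, 0.048]
ft_force: [-1.0, 0.9, -1.2]
finger_gap: 0.0352
```

```bash
python3 -c "
from h import *
to([.4595,.155,.107],.064-np.pi/2)
c=camera_model('wrist')
shot('wrist','w11.png')
print(proj([[.4567,.2254,.07],[.4651,.0861,.07]],c))"
```

```text
t 11.8 tcp [0.4595 0.1567 0.1843] q [ 0.154  0.135  1.896 -0.008  1.066  0.092] F [-1.   0.9 -1.2] gap 0.0352
[[-0.065  0.997  0.045]
 [ 0.998  0.065 -0.   ]
 [-0.003  0.045 -0.999]]
shift mm [-1.4 -3.5 77.2] len 77.3
heading -1.5053 twist 0.0015
shift after twist [-1.4 -3.5 77.2]
[[323.34109641 147.01230521]
 [323.65730068 379.2690237 ]]
```

View pics/w11.png

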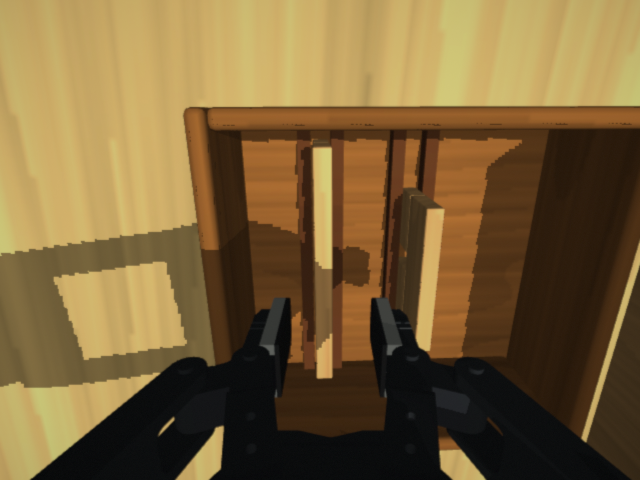

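Call:
apply_moves(deltas=[[-1, -1, 8, 0, 150], [0, -1, 8, 0, 150], [0, -1, 8, 0, 150], [0, 0, 8, 0, 150], [0, 0, 0, 0, 150]])

```text
clock: 12.27
tcp_pos: [0.4613, 0.1559, 0.1537]
ee_rot: [2.121, 2.264, 0.059]
ft_force: [-0.7, 0.1, 0.3]
finger_gap: 0.0349
```

```bash
python3 -c "
from h import *
to([.4586,.155,.107],.064-np.pi/2)
"
```

```text
t 12.27 tcp [0.4613 0.1559 0.1537] q [ 0.151  0.183  1.917 -0.008  0.988  0.09 ] F [-0.7  0.1  0.3] gap 0.0349
[[-0.065  0.996  0.054]
 [ 0.998  0.065  0.001]
 [-0.002  0.054 -0.999]]
shift mm [-0.6 -5.3 46.5] len 46.8
heading -1.5052 twist 0.0016
shift after twist [-0.6 -5.3 46.5]
```

Call:
apply_moves(deltas=[[0, -2, 8, 0, 150], [0, -2, 8, 0, 150], [0, -1, 8, 0, 150], [0, -1, 8, 0, 150], [0, 0, 8, 0, 150], [0, 0, 4, 0, 150], [0, 0, 0, 0, 150]])

```text
clock: 12.85
tcp_pos: [0.4626, 0.156, 0.1071]
ee_rot: [2.116, 2.258, 0.072]
ft_force: [0.0, -0.9, -0.5]
finger_gap: 0.0353
```

```bash
python3 -c "
from h import *
to([.4578,.155,.107],.064-np.pi/2)
shot('wrist','w12.png')"
```

```text
t 12.85 tcp [0.4626 0.156  0.1071] q [ 0.151  0.264  1.942 -0.01   0.871  0.092] F [ 0.  -0.9 -0.5] gap 0.0353
[[-0.065  0.996  0.065]
 [ 0.998  0.065  0.003]
 [-0.002  0.065 -0.998]]
shift mm [-0.7 -4.8 -0.2] len 4.9
heading -1.5056 twist 0.0012
shift after twist [-0.7 -4.8 -0.2]
```

View pics/w12.png

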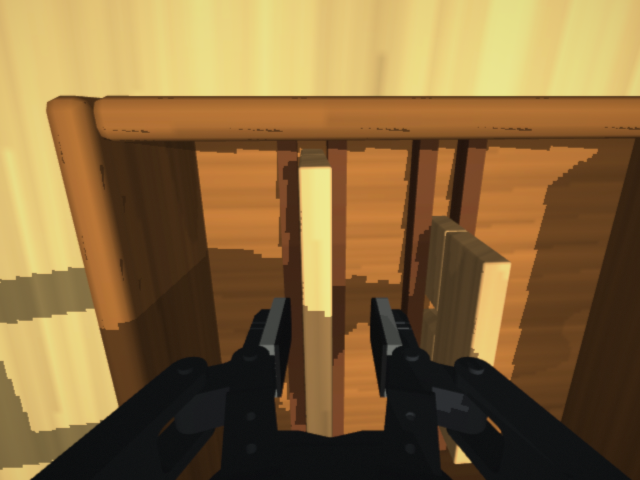

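Call:
apply_moves(deltas=[[0, -3, 0, 0, 150], [0, -2, 0, 0, 150], [0, 0, 0, 0, 150]])

```text
clock: 13.15
tcp_pos: [0.4619, 0.156, 0.1088]
ee_rot: [2.111, 2.252, 0.085]
ft_force: [0.3, -0.0, 0.6]
finger_gap: 0.0353
```

Call:
apply_moves(deltas=[[0, 0, 0, 0, 200], [0, 0, 0, 0, 255], [0, 0, 0, 0, 255], [0, 0, 0, 0, 255], [0, 0, 0, 0, 255], [0, 0, 0, 0, 255], [0, 0, 0, 0, 255]])

```text
clock: 13.73
tcp_pos: [0.4555, 0.1558, 0.1076]
ee_rot: [2.117, 2.261, 0.068]
ft_force: [0.8, -0.7, 1.3]
finger_gap: 0.0091
```

```bash
python3 -c "
from h import *
to([.4578,.155,.107],.064-np.pi/2)
shot('wrist','w13.png')"
```

```text
t 13.73 tcp [0.4555 0.1558 0.1076] q [ 0.153  0.252  1.956 -0.009  0.873  0.093] F [ 0.8 -0.7  1.3] gap 0.0091
[[-0.066  0.996  0.062]
 [ 0.998  0.066  0.002]
 [-0.002  0.062 -0.998]]
shift mm [-0.9  2.2  0.7] len 2.5
heading -1.5051 twist 0.0017
shift after twist [-0.9  2.2  0.7]
```

View pics/w13.png

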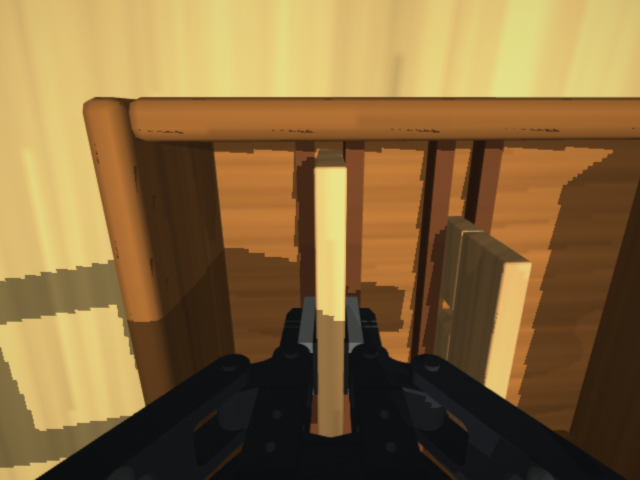

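Call:
apply_moves(deltas=[[0, 0.6, -8, 0, 255], [0, 0.6, -8, 0, 255], [0, 0.6, -8, 0, 255], [0, 0.6, -8, 0, 255], [0, 0, 0, 0, 255]])

```text
clock: 14.2
tcp_pos: [0.454, 0.1555, 0.1411]
ee_rot: [2.119, 2.264, 0.061]
ft_force: [1.1, 0.5, -1.3]
finger_gap: 0.0091
```

```bash
python3 -c "
from h import *
to([.4578,.155,.3],.064-np.pi/2)
shot('wrist','w14.png')"
```

```text
t 14.2 tcp [0.454  0.1555 0.1411] q [ 0.153  0.19   1.942 -0.009  0.955  0.092] F [ 1.1  0.5 -1.3] gap 0.0091
[[-0.066  0.996  0.056]
 [ 0.998  0.066  0.001]
 [-0.002  0.056 -0.998]]
shift mm [  -1.1   12.7 -158.4] len 158.9
heading -1.5049 twist 0.0019
shift after twist [  -1.1   12.7 -158.4]
```

View pics/w14.png

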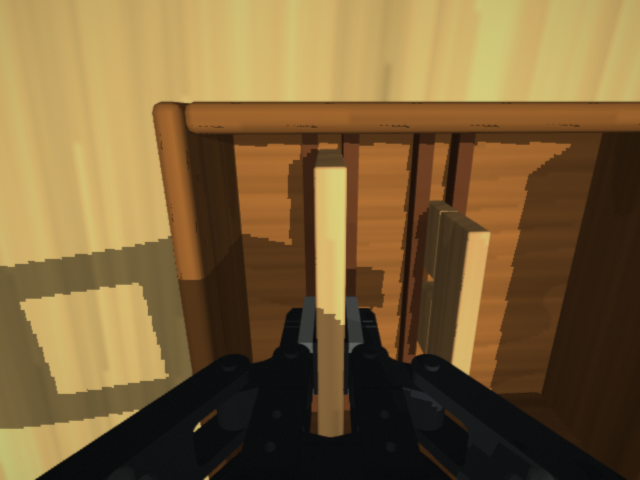

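Call:
apply_moves(deltas=[[0, 1, -14, 0, 255], [0, 1, -14, 0, 255], [0, 1, -14, 0, 255], [0, 1, -14, 0, 255], [0, 1, -14, 0, 255], [0, 1, -14, 0, 255], [0, 1, -14, 0, 255], [0, 1, -14, 0, 255], [0, 1, -14, 0, 255], [0, 1, -10, 0, 255], [0, 0, 0, 0, 255], [0, 0, 0, 0, 255]])

```text
clock: 15.25
tcp_pos: [0.4514, 0.1553, 0.2797]
ee_rot: [2.125, 2.27, 0.046]
ft_force: [-0.1, -0.6, -0.5]
finger_gap: 0.0093
```

Call:
apply_moves(deltas=[[0, 0, 0, 0, 255], [0, 0, 0, 0, 255], [0, 0, 0, 0, 255]])

```text
clock: 15.5
tcp_pos: [0.4502, 0.1551, 0.2773]
ee_rot: [2.127, 2.272, 0.041]
ft_force: [-1.1, 0.6, -0.7]
finger_gap: 0.0095
```

```bash
python3 -c "
from h import *
to([.519,-.185,.28],.069-np.pi/2)
shot('wrist','w15.png')"
```

```text
t 15.5 tcp [0.4502 0.1551 0.2773] q [ 1.530e-01 -1.000e-03  1.827e+00 -7.000e-03  1.277e+00  9.000e-02] F [-1.1  0.6 -0.7] gap 0.0095
[[-0.066  0.997  0.039]
 [ 0.998  0.066 -0.001]
 [-0.004  0.039 -0.999]]
shift mm [-3.439e+02  4.630e+01  3.000e-01] len 347.0
heading -1.505 twist -0.0032
shift after twist [-3.44e+02  4.52e+01  3.00e-01]
```

View pics/w15.png

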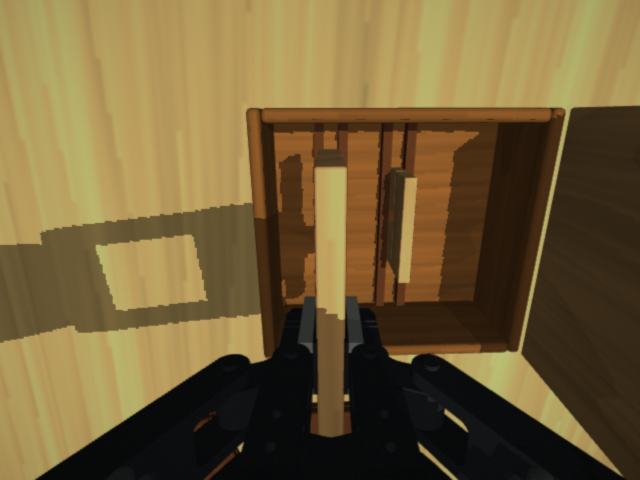

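Call:
apply_moves(deltas=[[-25, 3.5, 0, 0, 255], [-28, 3.5, 0, 0, 255], [-28, 3.5, 0, 0, 255], [-28, 3.5, 0, 0, 255], [-28, 3.5, 0, 0, 255], [-28, 3.5, 0, 0, 255], [-28, 3.5, 0, 0, 255], [-28, 3.5, 0, 0, 255], [-28, 3.5, 0, 0, 255], [-28, 3.5, 0, 0, 255], [0, 0, 0, 0, 255]])

```text
clock: 16.47
tcp_pos: [0.5027, -0.1291, 0.2709]
ee_rot: [2.126, 2.287, 0.03]
ft_force: [-0.1, 0.7, -1.5]
finger_gap: 0.0094
```

```bash
python3 -c "
from h import *
to([.519,-.185,.28],.069-np.pi/2)"
```

```text
t 16.47 tcp [ 0.5027 -0.1291  0.2709] q [-0.424  0.105  1.729  0.013  1.284 -0.501] F [-0.1  0.7 -1.5] gap 0.0094
[[-0.073  0.997  0.027]
 [ 0.997  0.073  0.002]
 [-0.     0.027 -1.   ]]
shift mm [-56.9  12.5  -8.8] len 58.9
heading -1.4978 twist 0.004
shift after twist [-56.9  12.7  -8.8]
```

Call:
apply_moves(deltas=[[-20, 4, -2, 0, 255], [-20, 4, -2, 0, 255], [-13, 2, 0, 0, 255], [0, 0, 0, 0, 255], [0, 0, 0, 0, 255], [0, 0, 0, 0, 255]])

```text
clock: 16.97
tcp_pos: [0.5147, -0.1826, 0.2704]
ee_rot: [2.138, 2.291, 0.029]
ft_force: [1.3, 0.2, -0.0]
finger_gap: 0.0092
```

```bash
python3 -c "
from h import *
to([.517,-.185,.27],.069-np.pi/2)
s=arm.state();M=R.from_rotvec(s['ee_rot']).as_matrix();print('board est',s['tcp_pos']+M[:,2]*.068)
shot('wrist','w16.png');shot('scene','s16.png');shot('top','t16.png')
c=camera_model('wrist')
"
```

```text
t 16.97 tcp [ 0.5147 -0.1826  0.2704] q [-0.507  0.168  1.658  0.017  1.303 -0.58 ] F [ 1.3  0.2 -0. ] gap 0.0092
[[-0.069  0.997  0.018]
 [ 0.998  0.069  0.008]
 [ 0.007  0.019 -1.   ]]
shift mm [-2.6  2.1  0.4] len 3.4
heading -1.5016 twist 0.0002
shift after twist [-2.6  2.1  0.4]
board est [ 0.51596526 -0.18200543  0.20242386]
```

View pics/w16.png

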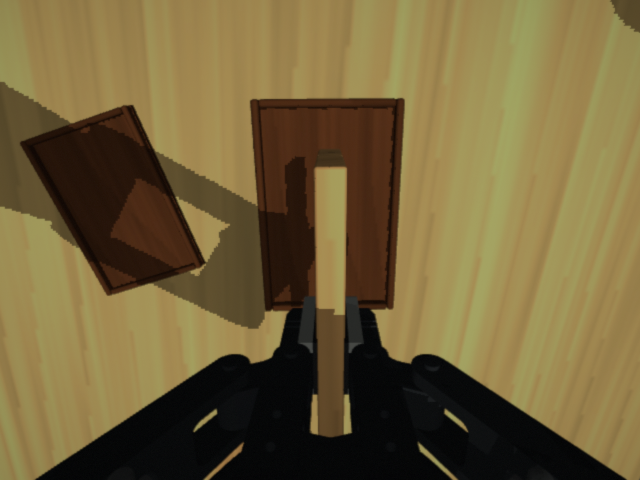

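View pics/s16.png

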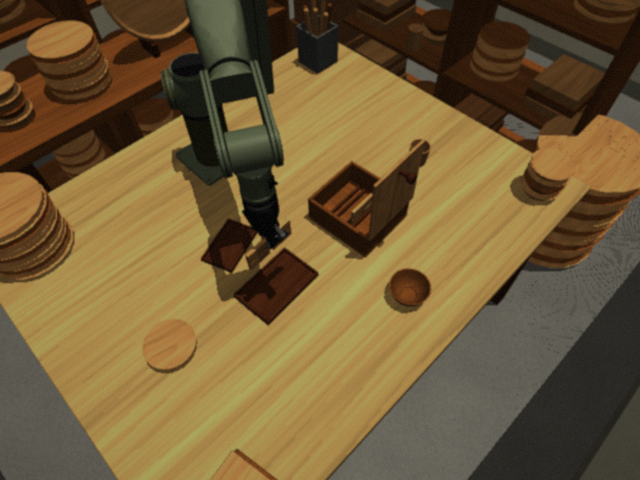

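View pics/t16.png

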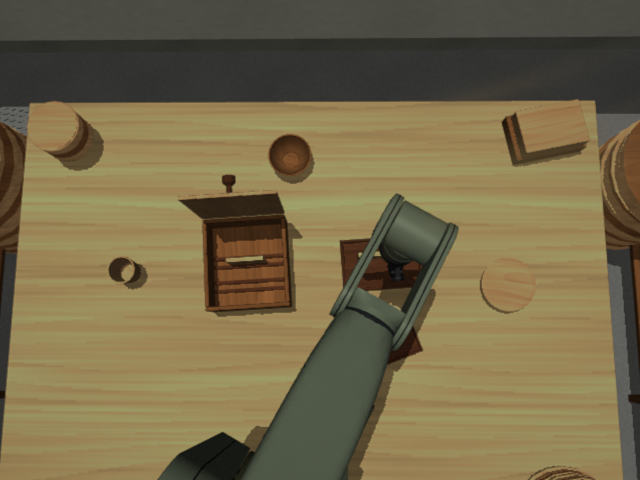

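Call:
apply_moves(deltas=[[0, 0, 0, 0, 255], [0, 0, 0, 0, 255], [0, 0, 0, 0, 255], [0, 0, 0, 0, 255]])

```text
clock: 17.45
tcp_pos: [0.5146, -0.1797, 0.271]
ee_rot: [2.133, 2.295, 0.03]
ft_force: [0.3, -0.9, -0.7]
finger_gap: 0.0091
```

```bash
python3 -c "
from h import *
from plant import workorder
s,M=st();print(np.abs(s['dq']).max())
c=camera_model('wrist'); t=s['tcp_pos']
for k in(.07,-.07):print(proj((t+M@[k,0,.038])[None],c))
print(workorder.finish_job())"
```

```text
t 17.45 tcp [ 0.5146 -0.1797  0.271 ] q [-0.502  0.165  1.661  0.017  1.303 -0.58 ] F [ 0.3 -0.9 -0.7] gap 0.0091
[[-0.073  0.997  0.019]
 [ 0.997  0.073  0.008]
 [ 0.007  0.019 -1.   ]]
0.0073346337863338445
[[330.4633041  165.55174806]]
[[330.52138232 504.46657108]]
the job is handed in; nothing more can be done
None
```

I handed the job in at 17.5 s of the 58 s allowed, with the long divider held over the large tray. No verdict is reported, so what follows rests on my own measurements.

**What I did:** I gripped the knob and swung the lid up along its arc to about 1.58 rad, then let go. The long divider was in the knob-side groove. I gripped it at mid-length with the jaws part-open to clear the wall and the short divider, lifted it straight out and carried it to the tray.

**Last checks:**

| Check | Measured | Required |
|---|---|---|
| Divider centre (estimated) | about (0.516, -0.179, 0.203) m | 0.15 to 0.28 m high |
| Distance from tray middle (0.519, -0.185) | about 6 mm | under 40 mm |
| Tilt of the tool | about 1° | under 15° (divider) |
| Heading error to the tray's long side | under 1° | under 17° |
| Grip opening | 9.1 mm (board 10 mm thick) | over 1 N of grip (not measured) |
| Fastest joint | 0.007 rad/s | divider under 0.03 m/s |

The last scene and top pictures show the lid upright and the short divider in its groove. The bowl, cup and plates are where they started, and the divider is clear of the tray and box.

**What disagreed:**
- **Tool tilt:** it drifted by up to about 4° during the descent into the box and mostly came back on the way out. I couldn't measure whether the divider itself tilted in the fingers. The wrist picture shows it square between the pads.
- **Divider position:** it sat about 8 mm along its groove from the box's middle, so I gripped at its measured centre.

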